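# Raise the lid of the vial digestion block with its lever and hook the lever open

## Robot

A 7-joint arm with a two-finger parallel gripper is mounted at the origin on the work surface; the furniture and walls round the work are solid. World frame = base frame: x ahead of the robot, y to its left, z up, the work surface at z = 0. Lengths are in m, angles in rad, forces in N, time in s.
With the tool pointing down it reaches from about 0.4 to 0.75 m from the base axis. Payload 19.5 kg.
Tool frame: the origin (TCP) lies midway between the tips of the shut fingers; the grasp point (between the pads) lies 19 mm behind it (bot.grip_point_offset is the x of the grasp point in the tool frame, in m); x points along the fingers, y is the direction in which the jaws open and shut, and the axes are right-handed (so a half turn about x gives the same grasp; the last joint's range is limited). The gripper opens to 85 mm and grips with 20 to 120 N. Pads are 22 mm wide; open, the fingers measure 114 mm over their backs; the gripper's body (76 mm by 85 mm) begins 54 mm behind the grasp point. The pads swing forward as they close: fully open they stand 13 mm farther back than shut.
Start: joints at [-1.168, 0.707, -0.028, 1.485, 0.022, 0.951, -0.075], TCP at [0.247, 0.519, 0.231] pointing down, gripper open.
Joint ranges: [-2.71, 2.71], [-0.32, 2.16], [-1.57, 1.52], [0, 2.45], [-1.46, 4.6], [0, 2.02], [-2.83, 2.83]. Speed limits (rad/s): [1.89, 1.89, 2.57, 2.57, 3.01, 3.01, 3.01].

## Interface

Orientations are given as a 3x3 rotation matrix whose columns are the frame's x, y, z axes.
In Python, from plant import readout, viewer, bot, boxes_of gives the robot as it stands.
- The arm moves only by the tool arm_command, never from a script. Its argument "increments" is a list that holds one entry, the list of rows, each a list of 7 numbers: the shift along the tool's x, y, z in m, then the turn, a rotation vector about the tool's x, y, z in degrees, then the opening in per cent of the stroke, from 0 (shut) to 100 (fully open). A call has 1 to 10 rows; each row shifts and turns the pose as measured when the row begins, along the tool's axes as they then stand; what a row does not reach is not made up. A row lasts 1/10 s, in which the tool goes at most 50 mm and 8.59 degrees, less where a joint would pass 70% of its speed; a pose out of reach is approached as far as the arm can. A call with a gripper value outside its range is refused whole. The fingers move at their own pace and stop on an object; "force" is the grip in N (left out, the last holds). Time passes only in rows, so rows that do not move let the fingers close. It gives the time, the measured TCP pose, the force and the opening at its end, in the units of the state.
- readout.observe(): the state, without advancing time (a new reading comes with each control period).
- viewer.capture(name): name is "scene" or "top" or "wrist"; returns a dict with "frame" (420x560x3 uint8, blue, green, red), "range_z" (420x560 float32, m along the optical axis (not along the pixel's ray), 0 where there is no reading), "fx", "fy", "cx", "cy" (pixels), "k1" (the pictures are not rectified: a ray, as slopes to the right and down, at radius r is drawn at 1 + k1 r^2 times it, then the intrinsics apply), "T" (4x4, takes a point from camera to world coordinates); the wrist camera has in their place "hand_eye" (4x4, takes a point from camera to tool coordinates, whose origin is the TCP and whose axes are the tool frame's). Camera axes: x right, y up, looking along -z (the intrinsics and any distortion apply to the point x, -y, -z); pixel columns grow to the right and rows downward; lengths in m; the calibration is good to about 2 mm. A picture is of the moment at which its call begins: read the wrist's pose just before it.
- bot.hand_in(): hands the job in, once; it reports no verdict.
Trained networks look in a picture, given as the dict that the camera call returned (one of the last four; its "shot" number tells which), for a name from the list of things; names that differ only in an ending like _2 or _b are one class to them, and where a whole thing is asked for, a point or a joint stands for the part that bears it (a point fixed in the world has none). Each returns a list of dicts, best first, with "score" (0 to 1); they miss things now and then, are a little off and sometimes report something else, mostly with a low value. They report only what shows in the picture. A call takes as long as a camera call.
- boxes_of(picture, name): "location" ([x, y, z] in m, in world coordinates, good to about 4 mm: the middle of the surface that is visible of it).
The state is a dict: "time": time; "q": joint angles; "joint_velocities": joint speeds; "effort": joint torques, N m; "position": TCP position; "tcp_rot": TCP orientation; "ft_force": force on the tool from outside, world axes, zero at the start; "wrist_torque": the same for the moment, N m; "finger_gap": finger opening in m.
Only numpy, scipy, OpenCV 4.12 (cv2) and the standard library are available. Lean on these libraries where they do the work, as an engineer would, in place of code of your own. Each camera call takes 0.05 s, during which the arm holds its last target.

## Task

Open the digestion block so that its vials can be unloaded: with the fingertips, lifting nothing and touching only the red pad of the lever, press the pad down until the lever's bar is below the lip of the yellow hook beside it, push it sideways under the hook, and let it come up gently into the hook, so that the heavy lid stays raised by itself. Keep your hand off the bar, the hook and the lid, and never let the lid slam. Leave the vial rack, jar and stopper where they stand, and finish with your hand clear.

Things in the scene. Friction and masses are not known exactly. Their poses are not given: they have to be found in the camera images.
- block: digestion block, fixed: white housing 160 x 140 mm, 100 mm high, on an aluminium base plate, six vials under its lid. Origin on the bench under the housing's middle; +x from its front panel (80 mm ahead of the origin) to its back, +y away from the lever, z up. The lever runs along the -y side at y = -112 mm, long end out in front (-x). The closed lid's top is 134 mm above the bench.
- lever (a joint): pitch, rad: 0 at rest (bar, a straight 10 mm steel rod, rises 0.30 rad to the pad), grows as the pad goes down, stop at 0.60; 0.01 rad is 2 mm at the pad, 200 mm from the pivot. The short end carries the lid by a stud: pressing takes 8 to 17 N at first, then less; let go unhooked, it springs back. The bar is below the hook's lip beyond 0.49; hooked, resting up against the hook's arm, about 0.40.
- lever_swivel (a joint): sideways swing of the lever about the upright axis through its pivot, rad: starts between -0.04 and 0.015 (0: parallel to the housing's side), grows as the long end swings away from the housing (to -y of block); 0.01 rad is 2 mm at the pad. Lip touched at about 0.04 unless below it; inside the hook from 0.167 to 0.235. It stays where it is left, with slight friction.
- lid (a joint): angle of the heavy steel lid (with clear pane) about its hinge at the back, rad: 0 shut, grows as it opens, about 0.65 with the lever hooked. It falls shut unless the lever carries it. Its front edge, 160 mm from the hinge, rises and moves back as it opens.
- lever_pad (a point): middle of the top face of the red pad at the lever's long end, moving with the lever. The pad is 50 mm long (along the lever), its rubber-faced floor 48 mm wide between two side rims that stand 7 mm above it, open at both ends. At rest the floor is about 0.16 m above the bench and slopes with the bar.
- lever_pivot (a point): the lever's pivot, where its pitch axis (along y of block while the swivel is 0) and its upright swing axis cross, 90 mm above the bench, fixed to the block.
- keeper_mouth (a point): middle of the inside of the yellow keeper hook, under its top arm, 83 mm above the bench; fixed, 120 mm from the pivot towards the pad. A post on the side away from the housing, a level arm 20 mm wide (top at 90 mm) from it towards the lever, and at the arm's end a downturned lip 5 mm thick, lower edge at 73 mm. 18 mm between lip and post.
- rack: loose blue vial rack, 178 x 48 x 50 mm, empty, standing ready beside the housing on the side away from the lever; origin at the centre of its underside
- jar: loose violet specimen jar with a white cap, 48 mm in diameter, 57 mm high; origin at the centre of its underside, beyond the rack
- bung: loose red rubber stopper, 36 mm in diameter, 26 mm high; origin at the centre of its underside, beyond the rack
- bar: the lever's straight steel bar, 10 mm in diameter, from 205 mm before the pivot (under the pad) to 105 mm behind it; turns with the lever. The point lever_pad lies 12 mm above its axis. Origin at the pivot.
- keeper: the yellow keeper hook (see keeper_mouth); its frame is that of block, so its origin is the block's origin, not on the hook.

How it is judged:
On the way, in this order (a step that is already met when the one before it is completed fails the run):
1. the lever is pressed down beside the keeper until the bar is below the hook's lip (value of joint lever above 0.48 rad and value of joint lever_swivel below 0.12 rad), for 0.05 s.
2. the lever is pushed sideways until the bar is under the hook (value of joint lever above 0.34 rad and value of joint lever_swivel above 0.155 rad), for 0.1 s.
At the end, for the whole second after the job is handed in: The lever rests up inside the keeper hook by itself (lever between 0.34 and 0.45 rad, swivel between 0.15 and 0.25 rad), the lid stands still and open by more than 0.5 rad, and rack, jar and stopper are within 15 mm of where they stood (value of joint lever between 0.34 and 0.45 rad and value of joint lever_swivel between 0.15 and 0.25 rad and value of joint lid above 0.5 rad and velocity of joint lid between -0.05 and 0.05 rad/s and distance of each of rack, jar, bung from where it was at the start of the episode below 0.015 m); the robot touches nothing.
It fails at once if the hand or arm touches the lid (contact force between any of the fingers, the arm and lid above 0.5 N).
It fails at once if the hand or arm touches the bar or the hook, where fingers get pinched (contact force between any of the fingers, the arm and bar above 1 N or contact force between any of the fingers, the arm and keeper above 1 N).
It fails at once if the lever is lifted above its rest, or flies up past it (value of joint lever below -0.06 rad).
It fails at once if the lid is let slam (falls faster than 2 rad/s) (velocity of joint lid below -2 rad/s).
It fails at once if the rack, jar or stopper is moved or lifted by more than 15 mm (distance of any of rack, jar, bung from where it was at the start of the episode above 0.015 m).
It also fails if it takes over 46 s, if anything falls off the work surface, if the arm or the gripper's body presses on something with over 40 N, if the wrist force passes 120 N, or if a joint passes its speed limit or range.

## Working session

There is one attempt and no reset: what is moved stays moved. The work goes in short steps, Python scripts to look and compute and a tool call to move; the robot and the scene stay as the last step left them, time stands still between calls to the robot, and variables do not carry over. Pictures are saved under pics/ and viewed, and the job is handed in when it is done.

Besides the shell and the picture viewer there is one more tool, called after "Emit:" as name([rows], argument=value, ...), one row to a line, values as JSON. arm_command: Moves the arm, as the interface text tells. Its arguments: {"type":"object","properties":{"increments":{"type":"array"},"force":{"type":"number"}},"required":["increments"]}

```bash
ls; mkdir -p pics; cat > h.py <<'E'
import numpy as np, cv2
from plant import readout, viewer, bot, boxes_of
def world(c,u,v,T=None):
    z=float(c["range_z"][v,u]); 
    x=(u-c["cx"])/c["fx"]; y=(v-c["cy"])/c["fy"]
    # undistort
    xd,yd=x,y
    for _ in range(20):
        r2=x*x+y*y; x=xd/(1+c["k1"]*r2); y=yd/(1+c["k1"]*r2)
    T=c["T"] if T is None else T
    return (np.array(T)@np.array([x*z,-y*z,-z,1]))[:3]
def project(c,p,T=None):
    T=c["T"] if T is None else T
    q=np.linalg.inv(np.array(T))@np.append(p,1)
    x=q[0]/-q[2]; y=-q[1]/-q[2]; f=1+c["k1"]*(x*x+y*y)
    return c["cx"]+c["fx"]*x*f, c["cy"]+c["fy"]*y*f
E
python3 - <<'E'
from h import *
np.set_printoptions(precision=4,suppress=True)
s=readout.observe(); print(s)
for n in ["scene","top"]:
    c=viewer.capture(n); cv2.imwrite(f"pics/{n}1.png",c["frame"])
    for k in ["lever","lever_pad","lever_pivot","keeper","keeper_mouth","bar","block","lid","rack","jar","bung"]:
        try: print(n,k,[(np.round(d["location"],4).tolist(),round(d["score"],2)) for d in boxes_of(c,k)][:3])
        except Exception as e: print(n,k,repr(e)[:100])
E
```

```text
pics
{'time': 0.0, 'q': array([-1.1677,  0.7071, -0.0276,  1.485 ,  0.022 ,  0.9509, -0.0755]), 'joint_velocities': array([-0.0025,  0.0007,  0.0019,  0.0004,  0.0015,  0.0013,  0.0002]), 'effort': array([ -0.0001, -88.3219,   1.2345, -23.6171,   0.0169,   0.0066,
         0.0001]), 'position': array([0.2473, 0.5188, 0.2308]), 'tcp_rot': array([[-0.0004,  0.4302,  0.9027],
       [-0.001 ,  0.9027, -0.4302],
       [-1.    , -0.0011,  0.0001]]), 'ft_force': array([-0.2826, -0.3326,  0.9101]), 'wrist_torque': array([0.0216, 0.04  , 0.0101]), 'finger_gap': 0.08527460907264785}
scene lever [([0.5752, -0.3595, 0.1543], 0.6)]
scene lever_pad [([0.573, -0.3525, 0.157], 0.85)]
scene lever_pivot [([0.6088, -0.1714, 0.0897], 0.77)]
scene keeper [([0.6265, -0.3381, 0.0299], 0.7)]
scene keeper_mouth [([0.6115, -0.1758, 0.0844], 0.69)]
scene bar [([0.6414, -0.2753, 0.1115], 0.85), ([0.6177, -0.1279, 0.1307], 0.22)]
scene block [([0.6119, -0.174, 0.0871], 0.59)]
scene lid [([0.6184, -0.1277, 0.135], 0.75), ([0.6303, -0.335, 0.0296], 0.37)]
scene rack [([0.5434, -0.0343, 0.0364], 0.92), ([0.4575, -0.0422, 0.0233], 0.51)]
scene jar [([0.5072, 0.0161, 0.0336], 0.79)]
scene bung [([0.4585, -0.0401, 0.0238], 0.76), ([0.544, -0.0335, 0.0353], 0.45), ([0.6281, -0.335, 0.0265], 0.25)]
top lever [([0.5825, -0.343, 0.156], 0.79)]
top lever_pad [([0.5841, -0.3452, 0.1546], 0.62), ([0.5846, -0.3439, 0.154], 0.33)]
top lever_pivot [([0.6359, -0.1533, 0.1324], 0.56)]
top keeper []
top keeper_mouth [([0.6416, -0.1534, 0.132], 0.62)]
top bar [([0.6542, -0.2617, 0.1118], 0.9)]
top block [([0.6373, -0.1518, 0.1322], 0.87), ([0.5857, -0.3471, 0.1551], 0.34)]
top lid [([0.6339, -0.1132, 0.1345], 0.81)]
top rack [([0.5487, -0.0266, 0.0354], 0.78)]
top jar [([0.5135, 0.028, 0.0544], 0.53)]
top bung [([0.4688, -0.0372, 0.027], 0.62)]
```

View pics/scene1.png

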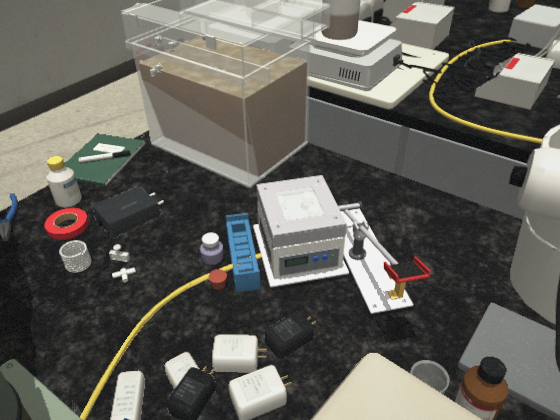

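View pics/top1.png

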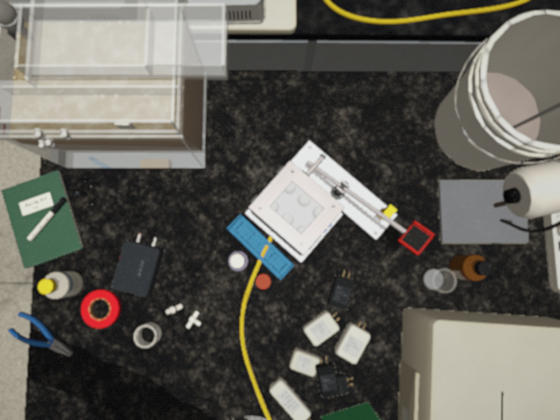

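```bash
python3 - <<'E'
from h import *
np.set_printoptions(precision=4,suppress=True)
c=viewer.capture("top")
print(c["T"],c["fx"],c["k1"])
f=c["frame"]
for p in [(100,100),(500,100),(100,350),(520,190),(540,195),(415,238),(391,210),(340,191),(312,160),(480,100)]: print(p,world(c,*p))
print(project(c,[0,0,0.2]))
cv2.imwrite("pics/top2.png",cv2.resize(f[130:270,225:445],None,fx=3.6,fy=3.6,interpolation=cv2.INTER_CUBIC))
c=viewer.capture("scene")
f=c["frame"]
cv2.imwrite("pics/scene2.png",cv2.resize(f[165:325,240:450],None,fx=3.7,fy=3.7,interpolation=cv2.INTER_CUBIC))
print(project(c,[0,0,0.2]),np.array(c["T"]))
E
```

```text
[[ 0.0001  0.9938 -0.1109  0.5181]
 [-0.9999  0.0013  0.0103 -0.0588]
 [ 0.0104  0.1109  0.9938  1.0159]
 [ 0.      0.      0.      1.    ]] 404.2919749820046 -0.015109869738256896
(100, 100) [0.7853 0.2305 0.3629]
(500, 100) [ 0.9078 -0.6158  0.0753]
(100, 350) [ 0.3004  0.3611 -0.0008]
(520, 190) [ 0.6343 -0.4712  0.3596]
(540, 195) [ 0.6215 -0.486   0.3868]
(415, 238) [ 0.5655 -0.3629  0.1593]
(391, 210) [ 0.6342 -0.334   0.0899]
(340, 191) [ 0.6777 -0.2154  0.0947]
(312, 160) [ 0.7706 -0.1592  0.0161]
(480, 100) [ 0.8273 -0.4619  0.2686]
(np.float64(240.61381700640044), np.float64(537.2016239645782))
(np.float64(-84.86344027390419), np.float64(395.68633405519563)) [[ 0.6006  0.5136 -0.6128 -0.003 ]
 [-0.7994  0.3683 -0.4748 -0.5376]
 [-0.0182  0.775   0.6317  0.7366]
 [ 0.      0.      0.      1.    ]]
```

View pics/top2.png

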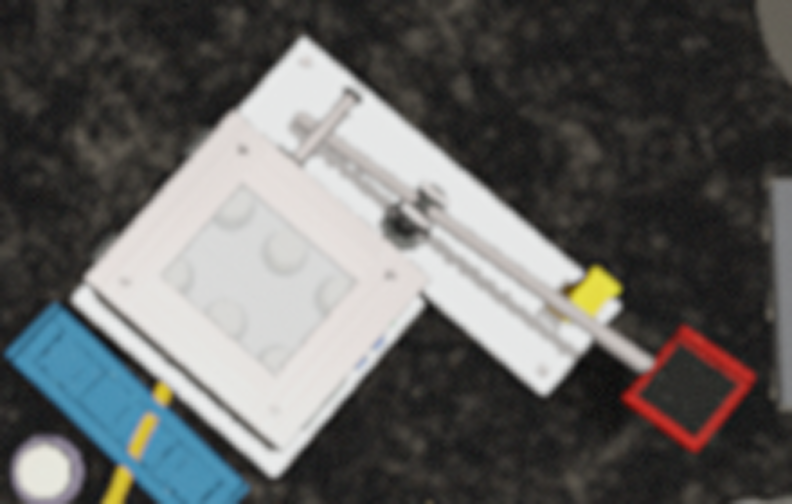

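View pics/scene2.png

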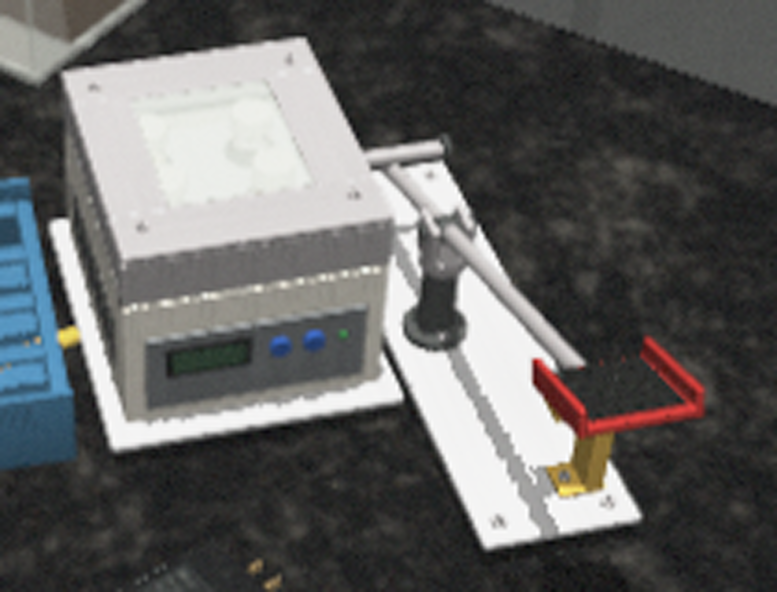

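```bash
cat >> h.py <<'E'
def cloud(c,T=None):
    h,w=c["range_z"].shape
    u,v=np.meshgrid(np.arange(w),np.arange(h))
    x=(u-c["cx"])/c["fx"]; y=(v-c["cy"])/c["fy"]; xd,yd=x.copy(),y.copy()
    for _ in range(20):
        r2=x*x+y*y; x=xd/(1+c["k1"]*r2); y=yd/(1+c["k1"]*r2)
    z=c["range_z"]; T=np.array(c["T"] if T is None else T)
    P=np.stack([x*z,-y*z,-z],-1)@T[:3,:3].T+T[:3,3]
    P[z<=0]=np.nan
    return P
E
python3 - <<'E'
from h import *
np.set_printoptions(precision=4,suppress=True)
for n in ["top","scene"]:
    c=viewer.capture(n); P=cloud(c); f=c["frame"].astype(int); b,g,r=f[...,0],f[...,1],f[...,2]
    near=(P[...,0]>.4)&(P[...,0]<.85)&(P[...,1]>-.45)&(P[...,1]<.05)
    # lid top
    m=near&(P[...,2]>.128)&(P[...,2]<.141)&(np.abs(P[...,0]-.634)<.13)&(np.abs(P[...,1]+.113)<.13)&(r+g+b>350)
    k,l,st,ce=cv2.connectedComponentsWithStats(m.astype(np.uint8)); i=1+np.argmax(st[1:,4]); m=l==i
    q=P[m]; rect=cv2.minAreaRect((q[:,:2]*1000).astype(np.float32)); print(n,"lid",rect,np.median(q[:,2]),m.sum())
    # red
    m=near&(r>110)&(g<70)&(b<70)&(P[...,2]>.12)&(P[...,1]<-.25); q=P[m]; 
    rect=cv2.minAreaRect((q[:,:2]*1000).astype(np.float32)); print("red",rect,q[:,2].min(),q[:,2].max(),len(q))
    # yellow hook
    m=near&(r>150)&(g>120)&(b<90)&(P[...,1]<-.25); q=P[m]; print("hook",len(q),q[:,2].min(),q[:,2].max())
    t=q[q[:,2]>.083]
    if len(t)>5: print("hook top",t.mean(0),t.min(0),t.max(0),cv2.minAreaRect((t[:,:2]*1000).astype(np.float32)))
    # obstacles above
    m=(P[...,2]>.06)&(P[...,0]>.45)&(P[...,0]<1.0)&(P[...,1]<-.40)&(P[...,1]>-.8); q=P[m]
    for z0 in np.arange(.05,.6,.05):
        t=q[(q[:,2]>z0)&(q[:,2]<z0+.05)]
        if len(t)>10: print("obs z",round(z0,2),len(t),t[:,:2].min(0),t[:,:2].max(0), "min dist",np.linalg.norm(t[:,:2]-[.575,-.355],axis=1).min())
E
```

```text
top lid ((635.740234375, -112.32470703125), (160.3781280517578, 141.6977081298828), 48.98122024536133) 0.13319498641216304 4556
red ((565.3916015625, -364.68988037109375), (49.734649658203125, 56.99249267578125), 50.20170974731445) 0.14603161207448168 0.17431635818672264 280
hook 90 -0.002735648652415046 0.09344683111794827
hook top [ 0.6336 -0.3312  0.0895] [ 0.6202 -0.3465  0.0841] [ 0.646  -0.3178  0.0934] ((633.2559814453125, -331.739501953125), (18.00407600402832, 26.121395111083984), 44.705562591552734)
obs z 0.05 3906 [ 0.4511 -0.7121] [ 0.9811 -0.4348] min dist 0.12004394499544438
obs z 0.1 2887 [ 0.4851 -0.7167] [ 0.9855 -0.4669] min dist 0.17113720976048044
obs z 0.15 2638 [ 0.5796 -0.7091] [ 0.9907 -0.4548] min dist 0.21298302451460452
obs z 0.2 2551 [ 0.572 -0.678] [ 0.9932 -0.4546] min dist 0.20042816730475893
obs z 0.25 3118 [ 0.57   -0.6439] [ 1.     -0.4531] min dist 0.1943215958013486
obs z 0.3 538 [ 0.5716 -0.5814] [ 0.802 -0.454] min dist 0.11056235613636216
obs z 0.35 2311 [ 0.5896 -0.5395] [ 0.6895 -0.4536] min dist 0.11091603825725993
scene lid ((632.34552001953
[... 162 characters left out ...]
059692383, 55.618408203125), 48.64008712768555) 0.1506160890980054 0.17580691916748925 255
hook 34 0.016941776194994373 0.023028353399930368
obs z 0.05 2510 [ 0.4534 -0.607 ] [ 0.8397 -0.4316] min dist 0.12043980973855341
obs z 0.1 1790 [ 0.4803 -0.5963] [ 0.8399 -0.4697] min dist 0.17441503675418502
obs z 0.15 936 [ 0.5661 -0.584 ] [ 0.8255 -0.4005] min dist 0.046409391280524515
obs z 0.2 178 [ 0.5681 -0.5708] [ 0.9149 -0.4731] min dist 0.2018449840395701
obs z 0.25 324 [ 0.5677 -0.5572] [ 0.9133 -0.4533] min dist 0.19892059437227524
obs z 0.3 954 [ 0.5853 -0.5285] [ 0.6601 -0.4544] min dist 0.10900370556913283
obs z 0.35 1763 [ 0.5861 -0.5204] [ 0.6619 -0.454 ] min dist 0.10897319139971824
```

```bash
python3 - <<'E'
from h import *
np.set_printoptions(precision=3,suppress=True)
c=viewer.capture("top"); P=cloud(c)
cv2.imwrite("pics/top3.png",cv2.resize(c["frame"][130:330,380:560],None,fx=3,fy=3))
for v in range(160,232,6): print(v,[tuple(np.round(P[v,u],3)) for u in (497,505,513,525,540,555)])
c=viewer.capture("scene"); P=cloud(c)
cv2.imwrite("pics/scene3.png",cv2.resize(c["frame"][120:420,380:560],None,fx=2,fy=2))
for v in range(150,310,15): print(v,[tuple(np.round(P[v,u],3)) for u in (505,512,518,530,545,555)])
E
```

```text
160 [(np.float64(0.742), np.float64(-0.563), np.float64(0.138)), (np.float64(0.732), np.float64(-0.559), np.float64(0.175)), (np.float64(0.738), np.float64(-0.59), np.float64(0.154)), (np.float64(0.777), np.float64(-0.716), np.float64(0.0)), (np.float64(0.777), np.float64(-0.755), np.float64(0.0)), (np.float64(0.685), np.float64(-0.532), np.float64(0.363))]
166 [(np.float64(0.742), np.float64(-0.596), np.float64(0.078)), (np.float64(0.761), np.float64(-0.662), np.float64(-0.0)), (np.float64(0.761), np.float64(-0.683), np.float64(-0.001)), (np.float64(0.761), np.float64(-0.715), np.float64(-0.001)), (np.float64(0.673), np.float64(-0.501), np.float64(0.37)), (np.float64(0.672), np.float64(-0.524), np.float64(0.374))]
172 [(np.float64(0.745), np.float64(-0.641), np.float64(-0.001)), (np.float64(0.745), np.float64(-0.661), np.float64(0.0)), (np.float64(0.667), np.float64(-0.467), np.float64(0.35)), (np.float64(0.663), np.float64(-0.475), np.float64(0.37)), (np.float64(0.66), np.float64(-0.493), np.float64(0.381)), (np.float64(0.66), np.float64(-0.517), np.float64(0.382))]
178 [(np.float6
[... 6531 characters left out ...]
2), np.float64(-0.488), np.float64(0.001)), (np.float64(0.796), np.float64(-0.499), np.float64(0.005)), (np.float64(0.788), np.float64(-0.508), np.float64(0.018)), (np.float64(0.764), np.float64(-0.527), np.float64(0.051)), (np.float64(0.753), np.float64(-0.548), np.float64(0.075)), (np.float64(0.744), np.float64(-0.561), np.float64(0.091))]
300 [(np.float64(0.753), np.float64(-0.5), np.float64(0.002)), (np.float64(0.76), np.float64(-0.51), np.float64(0.002)), (np.float64(0.769), np.float64(-0.519), np.float64(0.0)), (np.float64(0.761), np.float64(-0.537), np.float64(0.02)), (np.float64(0.748), np.float64(-0.557), np.float64(0.046)), (np.float64(0.744), np.float64(-0.57), np.float64(0.059))]
```

View pics/top3.png

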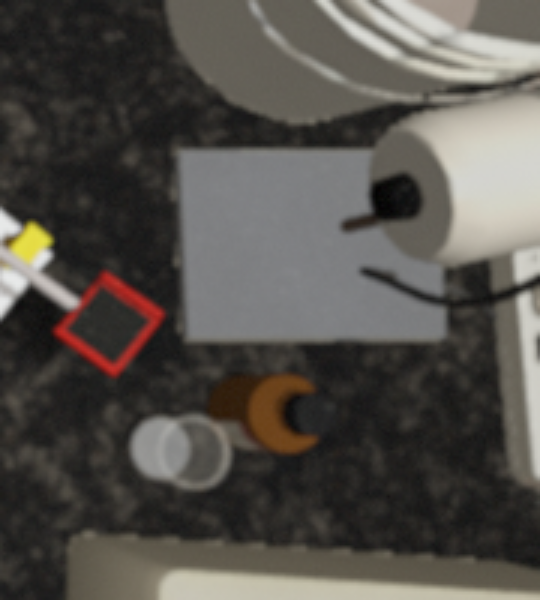

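View pics/scene3.png

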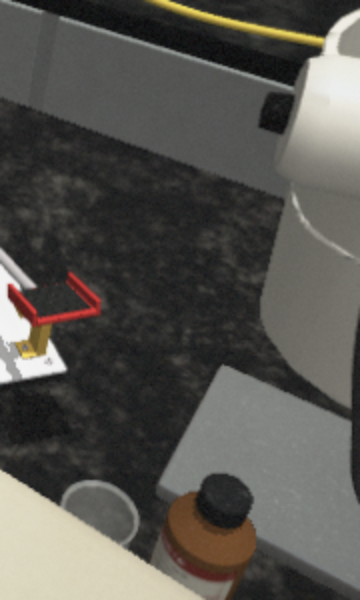

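```bash
cat >> h.py <<'E'
from scipy.spatial.transform import Rotation as Ro
TH=np.deg2rad(49.0)
XB=np.array([np.cos(TH),np.sin(TH),0]); YB=np.array([-np.sin(TH),np.cos(TH),0]); ZB=np.array([0,0,1.])
O=np.array([0.634,-0.112,0])
def b2w(p): return O+p[0]*XB+p[1]*YB+p[2]*ZB
def w2b(p): d=np.asarray(p)-O; return np.array([d@XB,d@YB,d@ZB])
def Rdes(lean=10,sw=0):
    xb=Ro.from_euler('z',-0+sw).apply(XB); 
    yb=np.cross(ZB,xb); l=np.deg2rad(lean)
    a=-np.sin(l)*yb-np.cos(l)*ZB
    return np.stack([a,xb,np.cross(a,xb)],1)
def plan(s,tgt,R1):
    R=s["tcp_rot"]; rv=Ro.from_matrix(R.T@R1).as_rotvec(degrees=True)
    return R.T@(tgt-s["position"]), rv
E
python3 - <<'E'
from h import *
np.set_printoptions(precision=4,suppress=True)
s=readout.observe()
R1=Rdes(); print(R1)
print(plan(s,np.array([.35,.45,.30]),R1))
for a,b in [((.35,.45,.30),(.52,.1,.30)),((.52,.1,.30),(.56,-.36,.25))]:
    d=np.array(b)-a; print(R1.T@d,np.linalg.norm(d))
print(w2b([.5637,-.3647,0]), w2b([.6336,-.331,0]))
E
```

```text
[[ 0.1311  0.6561  0.7432]
 [-0.1139  0.7547 -0.6461]
 [-0.9848  0.      0.1736]]
(array([-0.0687, -0.0182,  0.1223]), array([15.4729, -9.9374, -1.3494]))
[ 0.0622 -0.1526  0.3525] 0.3891015291668744
[ 0.1069 -0.3209  0.3182] 0.46443514078932485
[-0.2368 -0.1127  0.    ] [-0.1655 -0.1434  0.    ]
```

Emit:
arm_command([
  [[-0.017,-0.004,0.03,3.9,-2.5,-0.3,0],[-0.017,-0.004,0.03,3.9,-2.5,-0.3,0],[-0.017,-0.004,0.03,3.9,-2.5,-0.3,0],[-0.017,-0.004,0.03,3.9,-2.5,-0.3,0],[0.006,-0.015,0.035,0,0,0,0],[0.006,-0.015,0.035,0,0,0,0],[0.006,-0.015,0.035,0,0,0,0],[0.006,-0.015,0.035,0,0,0,0],[0.006,-0.015,0.035,0,0,0,0],[0.006,-0.015,0.035,0,0,0,0]],
])

```text
time: 2.5
position: [0.4406, 0.2307, 0.3118]
tcp_rot: [[0.138, 0.66, 0.738], [-0.116, 0.751, -0.65], [-0.984, 0.004, 0.18]]
ft_force: [1.2, 0.4, -0.4]
finger_gap: 0.0002
```

```bash
python3 - <<'E'
from h import *
np.set_printoptions(precision=4,suppress=True)
s=readout.observe(); print(s["position"],s["tcp_rot"],s["q"],s["finger_gap"])
print(plan(s,np.array([.52,.1,.30]),Rdes()));print(plan(s,np.array([.555,-.35,.26]),Rdes()))
E
```

```text
[0.4406 0.2307 0.3118] [[ 0.1383  0.6602  0.7382]
 [-0.1158  0.7511 -0.65  ]
 [-0.9836  0.0045  0.1803]] [-0.7468  0.4765  0.1499  1.6916  0.1327  0.9355  0.1577] 0.000224015679593654
(array([ 0.0377, -0.0458,  0.1415]), array([-0.3574,  0.3895, -0.1957]))
(array([ 0.134 , -0.3608,  0.4526]), array([-0.3574,  0.3895, -0.1957]))
```

Emit:
arm_command([
  [[0.009,-0.025,0.033,0,0,0,0],[0.009,-0.025,0.033,0,0,0,0],[0.009,-0.025,0.033,0,0,0,0],[0.009,-0.025,0.033,0,0,0,0],[0.009,-0.025,0.033,0,0,0,0],[0.009,-0.025,0.033,0,0,0,0],[0.009,-0.025,0.033,0,0,0,0],[0.009,-0.025,0.033,0,0,0,0],[0.009,-0.025,0.033,0,0,0,0],[0.009,-0.025,0.033,0,0,0,0]],
])

```text
time: 3.5
position: [0.5343, -0.1987, 0.2821]
tcp_rot: [[0.144, 0.659, 0.739], [-0.114, 0.752, -0.649], [-0.983, 0.009, 0.183]]
ft_force: [1.1, 1.5, 0.5]
finger_gap: 0.0005
```

```bash
python3 - <<'E'
from h import *
np.set_printoptions(precision=4,suppress=True)
s=readout.observe(); print(s["position"],s["tcp_rot"],s["q"])
print(plan(s,np.array([.555,-.35,.26]),Rdes()))
Tt=np.eye(4);Tt[:3,:3]=s["tcp_rot"];Tt[:3,3]=s["position"]
c=viewer.capture("wrist"); cv2.imwrite("pics/wrist1.png",c["frame"]); print(np.array(c["hand_eye"]))
E
```

```text
[ 0.5343 -0.1987  0.2821] [[ 0.1436  0.6586  0.7386]
 [-0.1144  0.7524 -0.6487]
 [-0.983   0.0086  0.1834]] [0.2328 0.5652 0.0481 1.6221 0.0651 0.7857 1.0801]
(array([ 0.042 , -0.1005,  0.1094]), array([-0.2824,  0.5672, -0.4509]))
[[-0.0009  0.2781 -0.9606 -0.1435]
 [ 1.     -0.0009 -0.0012 -0.0002]
 [-0.0012 -0.9606 -0.2781 -0.0702]
 [ 0.      0.      0.      1.    ]]
```

View pics/wrist1.png

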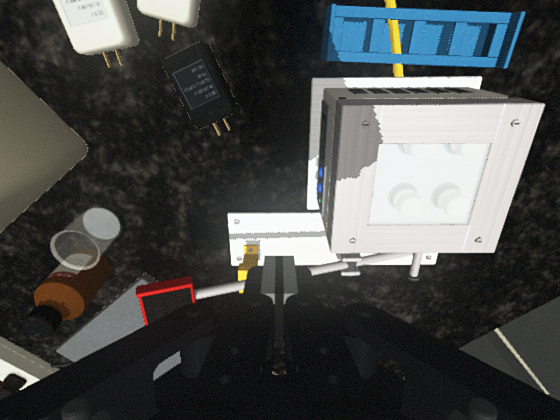

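```bash
python3 - <<'E'
from h import *
np.set_printoptions(precision=4,suppress=True)
s=readout.observe()
Tt=np.eye(4);Tt[:3,:3]=s["tcp_rot"];Tt[:3,3]=s["position"]
c=viewer.capture("wrist"); T=Tt@np.array(c["hand_eye"]); P=cloud(c,T)
f=c["frame"].astype(int); b,g,r=f[...,0],f[...,1],f[...,2]
V,U=np.mgrid[:420,:560]
m=(r>110)&(g<70)&(b<70)&(P[...,2]>.1)&(U<210)&(V>260); q=P[m]
rect=cv2.minAreaRect((q[:,:2]*1000).astype(np.float32)); print("red",rect,q[:,2].min(),q[:,2].max(),len(q))
# floor: dark pixels inside
m=(U>143)&(U<190)&(V>283)&(V<325)&(r<70)&(g<70)&(P[...,2]>.13); q=P[m]; 
A=np.c_[q[:,:2],np.ones(len(q))]; k=np.linalg.lstsq(A,q[:,2],rcond=None)[0]; print("floor",len(q),np.median(q,0),q.min(0),q.max(0),"slope along -XB",-k[:2]@XB[:2],"along YB",k[:2]@YB[:2], "res",np.std(A@k-q[:,2]))
# bar
for u in (205,215,225,235,318,330): 
    col=[(v,P[v,u]) for v in range(250,310) if P[v,u,2]>.08 and P[v,u,2]<.2 and min(f[v,u])>90]
    if col:
        z=np.array([x[1] for x in col]); print(u,len(col),z.mean(0),w2b(z.mean(0)))
# lid rect
m=(P[...,2]>.128)&(P[...,2]<.141)&(U>300)&(V<270); q=P[m]; print("lid",cv2.minAreaRect((q[:,:2]*1000).astype(np.float32)))
m=(r>130)&(g>90)&(b<90)&(U>225)&(U<262)&(V>230)&(V<300); q=P[m]; t=q[q[:,2]>.08]; print("hook",len(q),len(t),q[:,2].max(), t.mean(0) if len(t) else None,w2b(t.mean(0)))
E
```

```text
red ((523.8873901367188, -309.7108154296875), (51.65468978881836, 182.21371459960938), 34.829811096191406) 0.15058478670636916 0.3340783588829467 383
floor 1349 [ 0.5515 -0.3566  0.1643] [ 0.4917 -0.3891  0.1543] [ 0.5744 -0.211   0.3365] slope along -XB 0.07704082032108986 along YB 1.2207976392609892 res 0.008835928648010152
205 9 [ 0.5798 -0.3443  0.144 ] [-0.2108 -0.1115  0.144 ]
215 10 [ 0.5858 -0.3369  0.1407] [-0.2014 -0.1112  0.1407]
225 10 [ 0.5922 -0.3297  0.1376] [-0.1917 -0.1113  0.1376]
235 10 [ 0.5985 -0.322   0.1351] [-0.1818 -0.111   0.1351]
318 9 [ 0.6542 -0.2543  0.1081] [-0.0941 -0.1086  0.1081]
330 9 [ 0.6637 -0.2443  0.1038] [-0.0804 -0.1092  0.1038]
lid ((634.12744140625, -111.79400634765625), (161.39974975585938, 141.3443145751953), 49.05116271972656)
hook 155 59 0.29727440828873014 [ 0.5997 -0.3057  0.1199] [-0.1687 -0.1012  0.1199]
```

```bash
python3 - <<'E'
from h import *
np.set_printoptions(precision=4,suppress=True)
s=readout.observe()
Tt=np.eye(4);Tt[:3,:3]=s["tcp_rot"];Tt[:3,3]=s["position"]
c=viewer.capture("wrist"); T=Tt@np.array(c["hand_eye"]); P=cloud(c,T)
f=c["frame"].astype(int); b,g,r=f[...,0],f[...,1],f[...,2]
V,U=np.mgrid[:420,:560]
B=(P-O)@np.stack([XB,YB,ZB],1)
ok=(np.abs(B[...,0]+.237)<.05)&(np.abs(B[...,1]+.112)<.05)&(B[...,2]>.13)&(B[...,2]<.19)
red=ok&(r>90)&(g<70)&(b<70); q=B[red]
print("red",cv2.minAreaRect((q[:,:2]*1000).astype(np.float32)),q.min(0),q.max(0),len(q))
fl=ok&(r<70)&(g<70)&(b<70); fl=cv2.erode(fl.astype(np.uint8),np.ones((3,3)))>0; q=B[fl]
A=np.c_[q[:,:2],np.ones(len(q))]; k=np.linalg.lstsq(A,q[:,2],rcond=None)[0]; print("floor",len(q),np.median(q,0),q.min(0),q.max(0),k,"res",np.std(A@k-q[:,2]))
print("floor z at (-.236,-.112)",k@[-.236,-.112,1])
E
```

```text
red ((-235.42947387695312, -105.54244232177734), (49.35738754272461, 41.976036071777344), 0.5926269292831421) [-0.2601 -0.1268  0.1462] [-0.211  -0.0846  0.1742] 411
floor 792 [-0.2394 -0.1064  0.1615] [-0.256  -0.1236  0.1531] [-0.2161 -0.0951  0.1673] [-0.2974  0.0007  0.0902] res 0.0007497270766995132
floor z at (-.236,-.112) 0.16031449684756202
```

```bash
cat > st.py <<'E'
from h import *
import sys
np.set_printoptions(precision=4,suppress=True)
s=readout.observe()
print("t",s["time"],"blk",w2b(s["position"]),"F blk",s["ft_force"]@np.stack([XB,YB,ZB],1),"q",s["q"])
a=[float(x) for x in sys.argv[1:]]
for i in range(0,len(a),3):
    d,rv=plan(s,b2w(a[i:i+3]),Rdes()); print("to",a[i:i+3],"tool",d,"rot",rv)
E
python3 st.py -.2355 -.108 .25 -.2355 -.109 .195
```

```text
t 3.65 blk [-0.1318  0.0183  0.2817] F blk [0.639  1.2997 0.1189] q [0.2329 0.5658 0.0497 1.623  0.0657 0.7854 1.077 ]
to [-0.2355, -0.108, 0.25] tool [ 0.0536 -0.103   0.1193] rot [-0.5077  0.5422 -0.3469]
to [-0.2355, -0.109, 0.195] tool [ 0.1079 -0.1034  0.1102] rot [-0.5077  0.5422 -0.3469]
```

Emit:
arm_command([
  [[0.013,-0.026,0.03,0,0,0,0],[0.013,-0.026,0.03,0,0,0,0],[0.013,-0.026,0.03,-0.2,0.3,-0.2,0],[0.013,-0.025,0.029,-0.2,0.3,-0.2,0],[0,0,0,0,0,0,0]],
])

```text
time: 4.15
position: [0.5639, -0.3597, 0.2507]
tcp_rot: [[0.132, 0.651, 0.748], [-0.11, 0.759, -0.641], [-0.985, 0.002, 0.172]]
ft_force: [-0.6, 0.7, 0.0]
finger_gap: -0.0004
```

```bash
python3 st.py -.2355 -.109 .195; python3 - <<'E'
from h import *
c=viewer.capture("scene"); cv2.imwrite("pics/scene4.png",c["frame"])
E
```

```text
t 4.15 blk [-0.2329 -0.1096  0.2507] F blk [0.0875 0.9286 0.0463] q [ 0.5083  0.76   -0.0074  1.2962  0.0479  0.9163  1.3394]
to [-0.2355, -0.109, 0.195] tool [ 0.0548 -0.0027 -0.0102] rot [ 0.3708 -0.1003 -0.1949]
```

View pics/scene4.png

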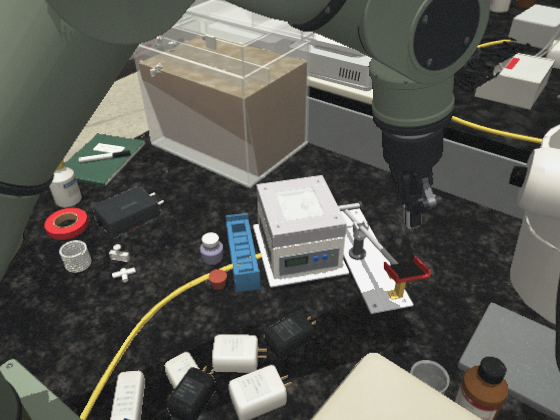

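```bash
python3 - <<'E'
from h import *
np.set_printoptions(precision=3,suppress=True)
s=readout.observe(); p=s["position"]; R=s["tcp_rot"]
for n in ["scene","top"]:
    c=viewer.capture(n); P=cloud(c); V,U=np.mgrid[:420,:560]
    if n=="top": cv2.imwrite("pics/top4.png",c["frame"])
    Q=(P-p)@R  # tool coords
    m=(np.abs(Q[...,1])<.15)&(np.abs(Q[...,2])<.15)&(Q[...,0]<-.02)
    for x0 in np.arange(-.5,-.02,.04):
        q=Q[m&(Q[...,0]>=x0)&(Q[...,0]<x0+.04)]
        w=P[m&(Q[...,0]>=x0)&(Q[...,0]<x0+.04)]
        if len(q)>10: print(n,"x",round(x0,2),len(q),"y",q[:,1].min(),q[:,1].max(),"z",q[:,2].min(),q[:,2].max(),"world y min",w[:,1].min(),"x max",w[:,0].max())
E
```

```text
scene x -0.42 178 y -0.08062554226435062 -0.07611835957922405 z -0.1498029338503769 -0.12144915797614336 world y min -0.2969058225854887 x max 0.37256703246203415
scene x -0.38 3426 y -0.07906205974987948 -0.02157529619115658 z -0.14993792669625655 0.0049903229514228886 world y min -0.365646457464778 x max 0.48668288620059513
scene x -0.34 4979 y -0.07343006364715637 -0.024186341426014703 z -0.11889440877907924 0.0646172481800303 world y min -0.39464662126726635 x max 0.5474014399885526
scene x -0.3 2935 y -0.06767373958951449 0.028049957877542237 z -0.06542982411157078 0.06451463091912209 world y min -0.3949593835706887 x max 0.5485771748935503
scene x -0.26 2436 y -0.05620767783176969 0.027614947189961065 z -0.050153186679025914 0.038690701301379034 world y min -0.38443637042051837 x max 0.5467819150751236
scene x -0.22 1871 y -0.0486571716496371 0.024159556813553383 z -0.04872029120886089 0.04363042551656824 world y min -0.3832587834416913 x max 0.5585028472175874
scene x -0.18 1664 y -0.03945885483611833 0.01189301291815067 z -0.03868994407911149 0.031122359664241293 world y min 
[... 1753 characters left out ...]
8623 world y min -0.31537905863111954 x max 0.5841911278884687
top x -0.18 63 y 0.016420585081947287 0.03914583963117694 z -0.033881031138601386 0.011902979605128091 world y min -0.32084375081582495 x max 0.5791775530897946
top x -0.14 529 y -0.08966955641139594 0.05189585100753103 z -0.03596182836086394 0.14995113048452635 world y min -0.5095156095304929 x max 0.6396645276211502
top x -0.1 923 y -0.13654530680912563 0.06370767819197685 z -0.016373261692220795 0.14991876281621203 world y min -0.5483560616574583 x max 0.6487228704583704
top x -0.06 113 y -0.1372290954077858 0.03580336577482022 z -0.012589204839897648 0.14958840837600557 world y min -0.5494142160420036 x max 0.6524491928304356
```

View pics/top4.png

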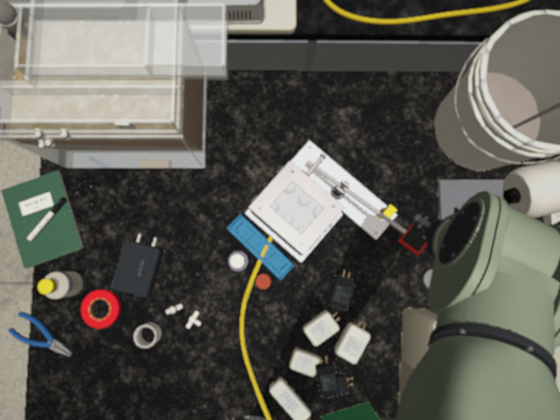

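Emit:
arm_command([
  [[0.028,-0.001,-0.005,0.2,0,-0.1,0],[0.027,-0.001,-0.005,0.2,0,-0.1,0],[0,0,0,0,0,0,0]],
])

```text
time: 4.6
position: [0.5659, -0.3509, 0.1977]
tcp_rot: [[0.137, 0.649, 0.748], [-0.11, 0.761, -0.639], [-0.984, 0.005, 0.176]]
ft_force: [1.0, 0.4, 1.2]
finger_gap: 0.0002
```

```bash
python3 st.py -.2355 -.110 .175; python3 - <<'E'
from h import *
c=viewer.capture("wrist"); cv2.imwrite("pics/wrist2.png",c["frame"])
c=viewer.capture("scene"); cv2.imwrite("pics/scene5.png",cv2.resize(c["frame"][180:320,330:470],None,fx=4,fy=4))
E
```

```text
t 4.6 blk [-0.225  -0.1053  0.1977] F blk [ 0.9353 -0.4488  1.1522] q [ 0.4947  0.8085 -0.0059  1.3917  0.0532  0.7685  1.3201]
to [-0.2355, -0.11, 0.175] tool [ 0.0231 -0.0107  0.0005] rot [ 0.4837  0.1155 -0.3759]
```

View pics/wrist2.png

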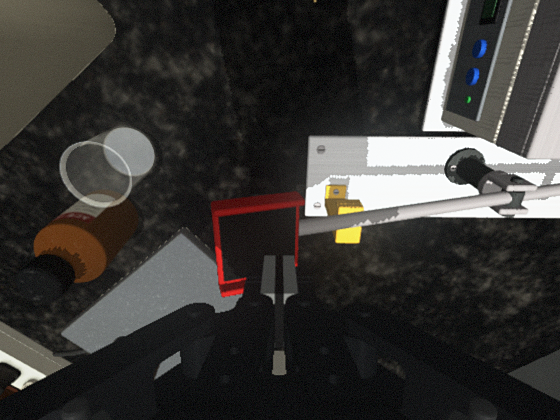

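View pics/scene5.png

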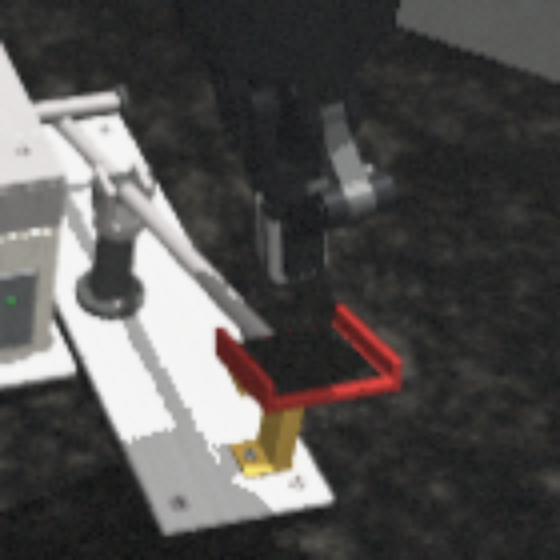

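Emit:
arm_command([
  [[0.01,-0.007,0.001,0.3,0,-0.2,0],[0.008,-0.005,0.0,0.2,0,-0.2,0],[0.0,0,0,0,0,0,0]],
])

```text
time: 5.0
position: [0.5633, -0.3646, 0.1856]
tcp_rot: [[0.14, 0.656, 0.741], [-0.12, 0.754, -0.645], [-0.983, 0.001, 0.184]]
ft_force: [-0.4, -0.1, -0.9]
finger_gap: 0.0002
```

```bash
python3 st.py -.2365 -.110 .175
```

```text
t 5.0 blk [-0.237  -0.1124  0.1856] F blk [-0.3151  0.2744 -0.8753] q [ 0.5106  0.8274 -0.0018  1.3962  0.057   0.7373  1.3256]
to [-0.2365, -0.11, 0.175] tool [ 0.01    0.0005 -0.0043] rot [-0.0304  0.6151 -0.0422]
```

Emit:
arm_command([
  [[0.008,0,-0.003,0,0.3,0,0],[0.007,0,-0.002,0,0.3,0,0],[0.006,-0.001,-0.001,0,0,0,0],[0,0,0,0,0,0,0]],
])

```text
time: 5.4
position: [0.5609, -0.364, 0.1623]
tcp_rot: [[0.131, 0.657, 0.743], [-0.113, 0.754, -0.647], [-0.985, 0.001, 0.173]]
ft_force: [-0.3, -0.5, -0.5]
finger_gap: 0.0
```

```bash
python3 st.py -.241 -.110 .145
```

```text
t 5.4 blk [-0.2381 -0.1101  0.1623] F blk [-0.61   -0.0686 -0.5205] q [ 0.5137  0.8566 -0.0035  1.4173  0.0573  0.6979  1.3253]
to [-0.241, -0.11, 0.145] tool [ 0.017  -0.0029 -0.0031] rot [-0.0462 -0.0308 -0.0535]
```

Emit:
arm_command([
  [[0.005,-0.001,-0.001,0,0,0,0],[0.004,-0.001,-0.001,0,0,0,0],[0,0,0,0,0,0,0]],
])

```text
time: 5.7
position: [0.5603, -0.3668, 0.1551]
tcp_rot: [[0.135, 0.657, 0.742], [-0.117, 0.754, -0.646], [-0.984, 0.001, 0.179]]
ft_force: [-1.8, 4.5, 15.0]
finger_gap: 0.0
```

```bash
python3 st.py -.243 -.110 .135;  python3 - <<'E'
from h import *
c=viewer.capture("scene"); cv2.imwrite("pics/scene6.png",cv2.resize(c["frame"][180:320,330:470],None,fx=4,fy=4))
E
```

```text
t 5.7 blk [-0.2407 -0.1115  0.1551] F blk [ 2.2209  4.3701 14.9765] q [ 0.5174  0.865  -0.0029  1.4278  0.0592  0.6732  1.3266]
to [-0.243, -0.11, 0.135] tool [ 0.0195 -0.0023 -0.0051] rot [-0.072   0.2962 -0.0492]
```

View pics/scene6.png

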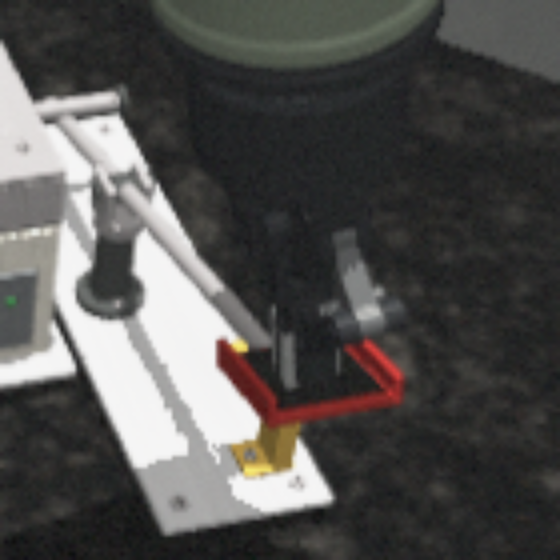

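```bash
cat > bar.py <<'E'
from h import *
np.set_printoptions(precision=4,suppress=True)
def bar(save=None):
    c=viewer.capture("scene"); P=cloud(c); f=c["frame"].astype(int)
    B=(P-O)@np.stack([XB,YB,ZB],1)
    m=(B[...,0]>-.195)&(B[...,0]<-.065)&(B[...,1]>-.17)&(B[...,1]<-.09)&(B[...,2]>.035)&(B[...,2]<.16)
    m&=(f.min(-1)>70)&(f.max(-1)-f.min(-1)<45)
    q=B[m]
    rng=np.random.default_rng(0)
    best=None
    for _ in range(300):
        i,j=rng.choice(len(q),2,replace=False); d=q[j]-q[i]
        if abs(d[0])<.03: continue
        d/=np.linalg.norm(d); r=np.linalg.norm(np.cross(q-q[i],d),axis=1); k=(r<.005)
        if best is None or k.sum()>best.sum(): best=k
    t=q[best]; kz=np.polyfit(t[:,0],t[:,2],1); ky=np.polyfit(t[:,0],t[:,1],1)
    print("bar n",best.sum(),len(q),"elev",np.arctan(-kz[0]),"pitch~",.30+np.arctan(kz[0]),"swivel~",np.arctan(ky[0]),"y@-.048",np.polyval(ky,-.048),"z@-.048",np.polyval(kz,-.048),"at x-.168: y,z",np.polyval(ky,-.168),np.polyval(kz,-.168), "xr",t[:,0].min(),t[:,0].max())
    if save: cv2.imwrite(save,cv2.resize(c["frame"][180:320,330:470],None,fx=4,fy=4))
    L=np.nanmedian(B[(B[...,2]>.12)&(np.abs(B[...,0]+.05)<.01)&(np.abs(B[...,1])<.05)],0) ; print("lid front",L)
if __name__=="__main__":
    import sys
    bar(sys.argv[1] if len(sys.argv)>1 else None)
E
python3 bar.py; python3 st.py
```

```text
bar n 223 251 elev 0.26782737581683097 pitch~ 0.03217262418316902 swivel~ 0.0189371666699056 y@-.048 -0.10753466761457948 z@-.048 0.09322688609561301 at x-.168: y,z -0.10980739930099236 0.12615734625414973 xr -0.19499268834490088 -0.06609835920332516
lid front [-0.0503  0.002   0.1365]
t 5.8 blk [-0.2404 -0.1115  0.1554] F blk [-0.8392  4.0689 14.5321] q [ 0.5171  0.8646 -0.0031  1.4276  0.0591  0.6738  1.3267]
```

Emit:
arm_command([
  [[0.006,-0.0015,-0.0015,0,0,0,0],[0.006,-0.0015,-0.0015,0,0,0,0],[0.006,-0.0015,-0.0015,0,0,0,0],[0.006,-0.0015,-0.0015,0,0,0,0],[0.006,-0.001,-0.0015,0,0,0,0]],
])

```text
time: 6.3
position: [0.5595, -0.3743, 0.1318]
tcp_rot: [[0.152, 0.656, 0.739], [-0.127, 0.754, -0.644], [-0.98, 0.004, 0.198]]
ft_force: [-0.9, -0.1, 9.5]
finger_gap: 0.0003
```

```bash
python3 bar.py pics/scene7.png; python3 st.py -.2505 -.110 .10
```

```text
bar n 236 270 elev 0.15144143670174 pitch~ 0.14855856329825998 swivel~ 0.03598611179276747 y@-.048 -0.1083150134868718 z@-.048 0.09330971793513981 at x-.168: y,z -0.11263521194904355 0.11162290619084964 xr -0.19473681243201874 -0.06695219404621094
lid front [-0.0496 -0.0003  0.1692]
t 6.35 blk [-0.247  -0.1156  0.1308] F blk [ 0.6093 -1.5079  4.224 ] q [ 0.5286  0.8949 -0.0033  1.4613  0.0644  0.5906  1.3311]
to [-0.2505, -0.11, 0.1] tool [ 0.0291 -0.0036 -0.0116] rot [-0.0691  1.3781 -0.2177]
```

View pics/scene7.png

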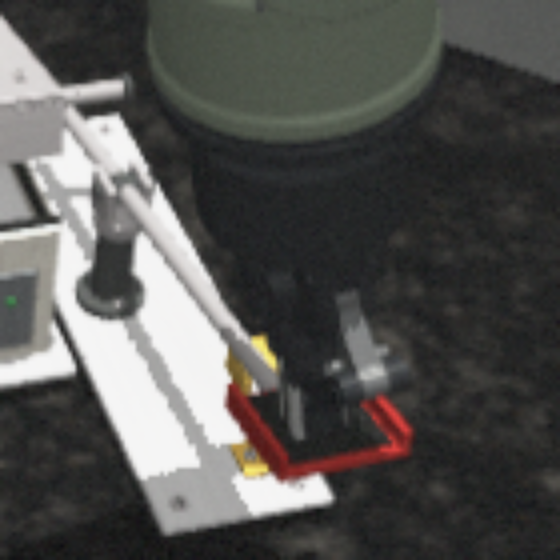

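Emit:
arm_command([
  [[0.001,-0.001,-0.004,0,0.7,0,0],[0.001,-0.001,-0.004,0,0.7,0,0],[0.001,-0.001,-0.003,0,0.4,0,0]],
])

```text
time: 6.65
position: [0.5527, -0.3704, 0.1277]
tcp_rot: [[0.136, 0.655, 0.743], [-0.109, 0.755, -0.646], [-0.985, 0.007, 0.174]]
ft_force: [3.9, 1.2, 5.5]
finger_gap: 0.0004
```

```bash
python3 bar.py; python3 st.py -.2505 -.107 .10
```

```text
bar n 246 279 elev 0.13527669844370344 pitch~ 0.16472330155629655 swivel~ 0.0002975733345478716 y@-.048 -0.10911663781904911 z@-.048 0.09256342242277889 at x-.168: y,z -0.10915234662024886 0.10889637785362019 xr -0.1946392417923984 -0.06665457130786497
lid front [-0.0498 -0.0003  0.1753]
t 6.7 blk [-0.2484 -0.1079  0.1276] F blk [ 3.7944 -1.6552  5.4091] q [ 0.5365  0.8963 -0.0121  1.4653  0.0605  0.608   1.3383]
to [-0.2505, -0.107, 0.1] tool [ 0.027  -0.0023 -0.0057] rot [-0.0312 -0.0041 -0.4051]
```

Emit:
arm_command([
  [[0.006,-0.001,-0.0022,0,0.25,0,0],[0.006,-0.001,-0.0022,0,0.25,0,0],[0.006,-0.001,-0.0022,0,0.25,0,0],[0.006,-0.001,-0.0022,0,0.25,0,0]],
])

```text
time: 7.1
position: [0.5497, -0.3713, 0.105]
tcp_rot: [[0.131, 0.655, 0.744], [-0.101, 0.756, -0.647], [-0.986, 0.01, 0.166]]
ft_force: [3.1, 1.5, 4.4]
finger_gap: -0.0
```

```bash
python3 bar.py pics/scene8.png; python3 st.py -.2505 -.107 .08 -.2505 -.107 .05
```

```text
bar n 249 281 elev 0.02090694992477614 pitch~ 0.27909305007522384 swivel~ -0.009016453413946805 y@-.048 -0.1088652358961791 z@-.048 0.09324426546585658 at x-.168: y,z -0.10778323216533227 0.09575346505832845 xr -0.1942298320512071 -0.06537931769819487
lid front [-0.0537  0.0003  0.1913]
t 7.15 blk [-0.2512 -0.106   0.1039] F blk [ 1.8104 -0.5744  1.5074] q [ 0.5445  0.9295 -0.0164  1.4795  0.0614  0.5696  1.3428]
to [-0.2505, -0.107, 0.08] tool [ 0.0238  0.0004 -0.003 ] rot [-0.0017 -0.5563 -0.5493]
to [-0.2505, -0.107, 0.05] tool [ 0.0534  0.0001 -0.0079] rot [-0.0017 -0.5563 -0.5493]
```

Emit:
arm_command([
  [[0.006,0,-0.0012,0,-0.1,-0.1,0],[0.006,0,-0.0014,0,0,-0.1,0],[0.006,0,-0.0014,0,0,0,0],[0.006,0,-0.0014,0,0,0,0]],
])

```text
time: 7.55
position: [0.5489, -0.3708, 0.0795]
tcp_rot: [[0.131, 0.656, 0.744], [-0.106, 0.755, -0.647], [-0.986, 0.006, 0.169]]
ft_force: [1.7, 0.5, 5.4]
finger_gap: -0.0001
```

```bash
python3 bar.py pics/scene9.png; python3 st.py -.2505 -.107 .055
```

```text
bar n 96 97 elev -0.10628099792214582 pitch~ 0.4062809979221458 swivel~ -0.01107625611229648 y@-.048 -0.1069813097610226 z@-.048 0.09152229989802858 at x-.168: y,z -0.10565210466994722 0.07872034166123436 xr -0.19415819450827726 -0.06558753222438458
lid front [-0.0429  0.0001  0.2033]
t 7.6 blk [-0.2511 -0.1051  0.0785] F blk [0.7526 0.3023 0.1856] q [ 0.5385  0.965  -0.0091  1.5011  0.0654  0.5099  1.3351]
to [-0.2505, -0.107, 0.055] tool [ 0.0234  0.0005 -0.002 ] rot [-0.0085 -0.3664 -0.3358]
```

View pics/scene9.png

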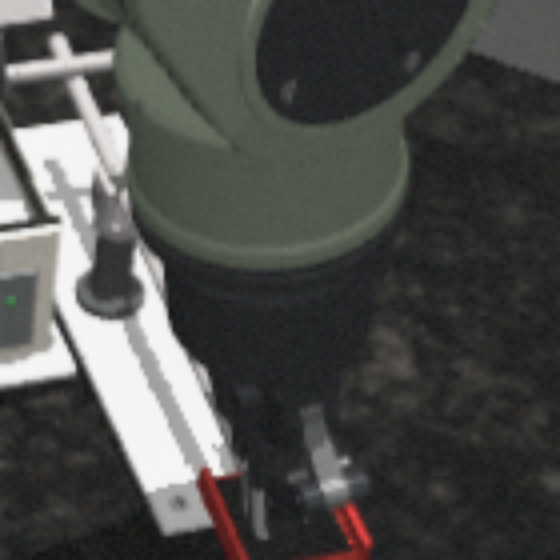

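Emit:
arm_command([
  [[0.006,0,-0.0012,0,0,-0.1,0],[0.006,0,-0.0012,0,0,-0.1,0],[0.006,0,-0.0012,0,0,0,0],[0.006,0,-0.0012,0,0,0,0]],
])

```text
time: 8.0
position: [0.5496, -0.3694, 0.0536]
tcp_rot: [[0.131, 0.655, 0.744], [-0.108, 0.755, -0.646], [-0.985, 0.004, 0.17]]
ft_force: [1.7, 1.7, 6.1]
finger_gap: -0.0001
```

```bash
python3 bar.py; python3 st.py -.2485 -.107 .051; python3 - <<'E'
from h import *
c=viewer.capture("scene"); cv2.imwrite("pics/scene10.png",c["frame"][100:400,250:560])
s=readout.observe()
c=viewer.capture("wrist"); cv2.imwrite("pics/wrist3.png",c["frame"])
E
```

```text
t 8.05 blk [-0.2497 -0.1047  0.0526] F blk [ 0.9436 -1.313  -0.3481] q [ 0.5324  1.0043 -0.0035  1.5127  0.0679  0.4583  1.3285]
to [-0.2485, -0.107, 0.051] tool [0.002  0.0012 0.002 ] rot [ 0.0276 -0.2998 -0.2276]Traceback (most recent call last):
  File "bar.py", line 22, in <module>
    bar(sys.argv[1] if len(sys.argv)>1 else None)
    ~~~^^^^^^^^^^^^^^^^^^^^^^^^^^^^^^^^^^^^^^^^^^
  File "bar.py", line 12, in bar
    i,j=rng.choice(len(q),2,replace=False); d=q[j]-q[i]
        ~~~~~~~~~~^^^^^^^^^^^^^^^^^^^^^^^^
  File "numpy/random/_generator.pyx", line 920, in numpy.random._generator.Generator.choice
ValueError: Cannot take a larger sample than population when replace is False
```

View pics/scene10.png

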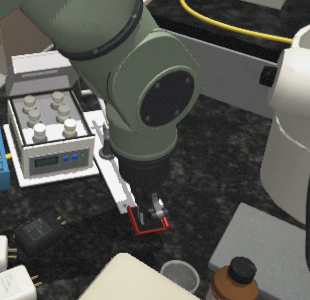

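View pics/wrist3.png

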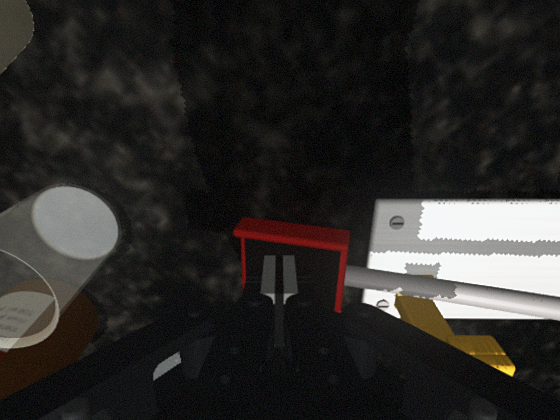

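```bash
cat > wb.py <<'E'
from h import *
import sys
np.set_printoptions(precision=4,suppress=True)
s=readout.observe()
Tt=np.eye(4);Tt[:3,:3]=s["tcp_rot"];Tt[:3,3]=s["position"]
c=viewer.capture("wrist"); T=Tt@np.array(c["hand_eye"]); P=cloud(c,T); f=c["frame"].astype(int)
if len(sys.argv)>1: cv2.imwrite(sys.argv[1],c["frame"])
B=(P-O)@np.stack([XB,YB,ZB],1); b,g,r=f[...,0],f[...,1],f[...,2]
V,U=np.mgrid[:420,:560]
m=(B[...,0]>-.215)&(B[...,0]<-.06)&(B[...,1]>-.18)&(B[...,1]<-.08)&(B[...,2]>.03)&(B[...,2]<.16)&(f.max(-1)-f.min(-1)<40)&(f.min(-1)>50)
q=B[m]; rng=np.random.default_rng(0); best=None
for _ in range(400):
    i,j=rng.choice(len(q),2,replace=False); d=q[j]-q[i]
    if abs(d[0])<.02: continue
    d/=np.linalg.norm(d); rr=np.linalg.norm(np.cross(q-q[i],d),axis=1); k=rr<.005
    if best is None or k.sum()>best.sum(): best=k
t=q[best]; kz=np.polyfit(t[:,0],t[:,2],1); ky=np.polyfit(t[:,0],t[:,1],1)
print("t",s["time"],"bar n",best.sum(),len(q),"pitch~",.30+np.arctan(kz[0]),"swivel~",np.arctan(ky[0]),"y,z@pivot",np.polyval(ky,-.048),np.polyval(kz,-.048),"@hook",np.polyval(ky,-.168),np.polyval(kz,-.168),"xr",t[:,0].min(),t[:,0].max())
red=(r>80)&(g<60)&(b<60)&(np.abs(B[...,0]+.245)<.06)&(B[...,1]>-.2)&(B[...,1]<-.05)&(B[...,2]>.02)&(B[...,2]<.2)
q=B[red]; print("red",len(q),q.min(0),q.max(0))
ye=(r>120)&(g>80)&(b<80)&(B[...,0]>-.2)&(B[...,0]<-.13)&(B[...,1]>-.2)&(B[...,1]<-.08)&(B[...,2]>.03)&(B[...,2]<.1)
q=B[ye]
if len(q): 
    print("yellow",len(q),q.min(0),q.max(0)); tp=q[q[:,2]>.085]; print("arm top",len(tp),tp.min(0) if len(tp) else 0,tp.max(0) if len(tp) else 0)
print("tcp",w2b(s["position"]),"F",s["ft_force"]@np.stack([XB,YB,ZB],1))
E
python3 wb.py
```

```text
t 8.15 bar n 4176 4639 pitch~ 0.5407440746778016 swivel~ -0.0037776831748092426 y,z@pivot -0.10796811920583643 0.0938055432405004 @hook -0.10751479506841095 0.06434488551839641 xr -0.21495330958371886 -0.13134179295660034
red 1426 [-0.2699 -0.126   0.0459] [-0.2176 -0.0804  0.0726]
yellow 229 [-0.1748 -0.1259  0.0827] [-0.1582 -0.1202  0.0919]
arm top 181 [-0.1716 -0.1259  0.085 ] [-0.1582 -0.1202  0.0919]
tcp [-0.25   -0.1047  0.0534] F [ 0.6206 -0.5486  1.7319]
```

Emit:
arm_command([
  [[0.001,0,0.005,-1.2,0,0,0],[0.001,0,0.005,-1.2,0,0,0],[0.001,0,0.005,-1.2,0,0,0],[0.001,0.001,0.005,-1.2,0,0,0]],
])

```text
time: 8.6
position: [0.5656, -0.3829, 0.0535]
tcp_rot: [[0.127, 0.586, 0.8], [-0.108, 0.81, -0.576], [-0.986, -0.013, 0.167]]
ft_force: [-3.9, -0.6, 2.6]
finger_gap: 0.0002
```

```bash
python3 wb.py pics/wrist4.png; python3 st.py -.247 -.145 .052
```

```text
t 8.6 bar n 4183 4702 pitch~ 0.5499979469911392 swivel~ -0.010538126337026228 y,z@pivot -0.11140404081889337 0.09565052229174344 @hook -0.11013941884512551 0.06500975416876215 xr -0.21499653603693666 -0.13548014928673552
red 1988 [-0.2702 -0.1401  0.0456] [-0.2182 -0.0842  0.0679]
yellow 1407 [-0.1928 -0.138   0.0581] [-0.1578 -0.1153  0.0929]
arm top 1350 [-0.1783 -0.138   0.0875] [-0.1578 -0.1207  0.0929]
tcp [-0.2494 -0.1261  0.0535] F [-2.9681  2.5693  2.583 ]
t 8.65 blk [-0.2493 -0.1268  0.0535] F blk [-2.051  -1.7312  2.2631] q [ 0.5485  1.0287 -0.0282  1.4202  0.1038  0.5286  1.3977]
to [-0.247, -0.145, 0.052] tool [0.0045 0.0006 0.0178] rot [ 5.2509 -0.3218 -0.1287]
```

View pics/wrist4.png

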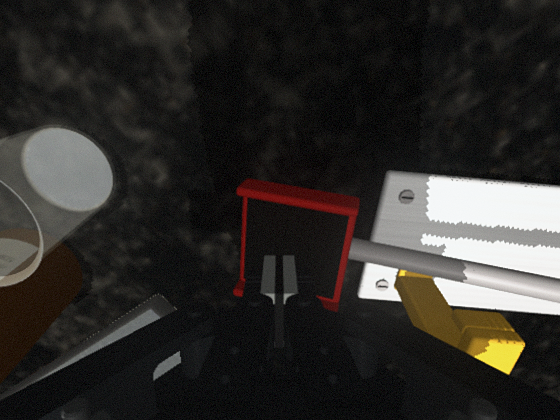

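Emit:
arm_command([
  [[0.002,0,0.005,-1,0,0,0],[0.002,0,0.005,-1,0,0,0]],
])

```text
time: 8.85
position: [0.5754, -0.3897, 0.0513]
tcp_rot: [[0.128, 0.555, 0.822], [-0.109, 0.832, -0.544], [-0.986, -0.02, 0.167]]
ft_force: [-2.8, 1.8, 4.0]
finger_gap: -0.0003
```

```bash
python3 wb.py pics/wrist5.png; python3 st.py -.247 -.145 .052
```

```text
t 8.85 bar n 4271 4815 pitch~ 0.5515452381003475 swivel~ 0.06099770176926939 y,z@pivot -0.11011361636715392 0.09457026263499668 @hook -0.11744243232467261 0.06373163554508705 xr -0.21499892962626543 -0.13715540070304347
red 1955 [-0.271  -0.1532  0.0432] [-0.218  -0.0946  0.0666]
yellow 2243 [-0.1785 -0.1437  0.0754] [-0.1576 -0.1208  0.093 ]
arm top 2198 [-0.1785 -0.1437  0.0853] [-0.1576 -0.1208  0.093 ]
tcp [-0.2481 -0.138   0.0513] F [-0.4864  3.3329  3.996 ]
t 8.9 blk [-0.248  -0.1386  0.0512] F blk [ 1.0866 -1.0026  2.3772] q [ 0.5548  1.0469 -0.0401  1.3707  0.1174  0.5602  1.4288]
to [-0.247, -0.145, 0.052] tool [0.0003 0.0001 0.0065] rot [ 7.4552 -0.2895 -0.1506]
```

View pics/wrist5.png

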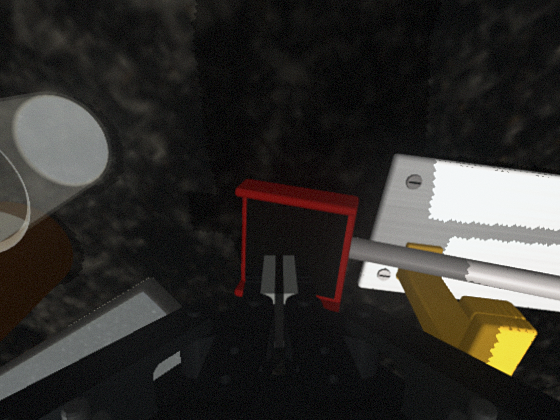

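Emit:
arm_command([
  [[0.001,0,0.005,-1,0,0,0],[0.001,0,0.005,-1,0,0,0],[0.001,0,0.005,-1,0,0,0]],
])

```text
time: 9.2
position: [0.5896, -0.3984, 0.0504]
tcp_rot: [[0.128, 0.506, 0.853], [-0.108, 0.862, -0.496], [-0.986, -0.029, 0.165]]
ft_force: [-2.4, 2.3, 3.3]
finger_gap: -0.0
```

```bash
python3 wb.py pics/wrist6.png; python3 st.py -.244 -.1645 .052
```

```text
t 9.2 bar n 4018 4381 pitch~ 0.5594407199598925 swivel~ 0.157727508996788 y,z@pivot -0.1075205863164506 0.0943533489373308 @hook -0.12660642278963619 0.06250261631163602 xr -0.21497639686130568 -0.13876034179520716
red 1944 [-0.2712 -0.1706  0.0426] [-0.2146 -0.1095  0.0656]
yellow 3711 [-0.1785 -0.1527  0.0748] [-0.1577 -0.1207  0.0926]
arm top 3674 [-0.1785 -0.1527  0.085 ] [-0.1577 -0.1207  0.0926]
tcp [-0.2453 -0.1544  0.0504] F [0.1959 3.2899 3.2652]
t 9.25 blk [-0.2452 -0.1552  0.0505] F blk [ 0.3845 -1.7791  1.8859] q [ 0.5622  1.0704 -0.0583  1.2958  0.1362  0.6131  1.4768]
to [-0.244, -0.1645, 0.052] tool [ 0.0001 -0.0006  0.0095] rot [10.7626 -0.2914 -0.1788]
```

View pics/wrist6.png

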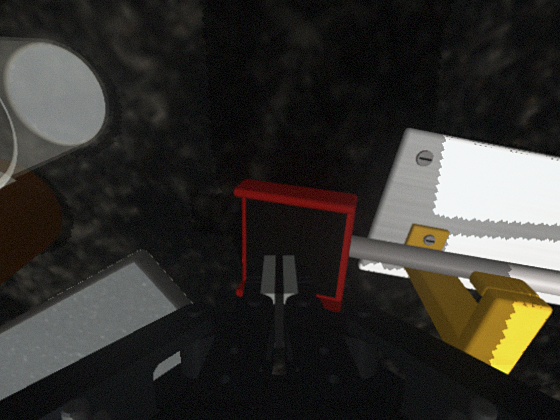

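Emit:
arm_command([
  [[0.001,0,0.005,-1,0,0,0],[0.001,0,0.005,-0.8,0,0,0]],
])

```text
time: 9.45
position: [0.5996, -0.404, 0.0502]
tcp_rot: [[0.129, 0.476, 0.87], [-0.108, 0.879, -0.465], [-0.986, -0.034, 0.164]]
ft_force: [-1.4, 2.5, 3.2]
finger_gap: 0.0002
```

```bash
python3 wb.py pics/wrist7.png; python3 st.py -.244 -.1665 .052
```

```text
t 9.45 bar n 3041 3337 pitch~ 0.5667519333044035 swivel~ 0.20187157976226316 y,z@pivot -0.10985831444390896 0.0952096177292791 @hook -0.13441742598174203 0.06241788833479571 xr -0.21497306446231443 -0.139706162920123
red 1894 [-0.2705 -0.1822  0.0426] [-0.2115 -0.1195  0.0646]
yellow 4632 [-0.1791 -0.1548  0.0744] [-0.1578 -0.1211  0.0929]
arm top 4583 [-0.1791 -0.1548  0.0851] [-0.1578 -0.1211  0.0929]
tcp [-0.2429 -0.1656  0.0502] F [0.959  2.6796 3.2474]
t 9.5 blk [-0.2427 -0.1663  0.0502] F blk [ 1.5939 -1.1509  3.0979] q [ 0.5655  1.0869 -0.0695  1.2439  0.1463  0.6491  1.5067]
to [-0.244, -0.1665, 0.052] tool [-0.0017 -0.0014  0.0002] rot [12.7375 -0.2693 -0.208 ]
```

View pics/wrist7.png

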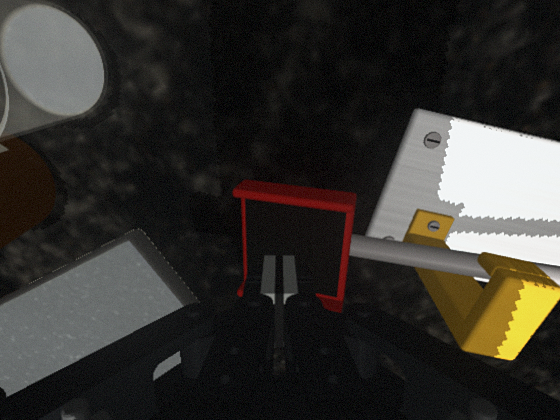

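Emit:
arm_command([
  [[-0.004,0,0.0007,0,0,0,0],[-0.004,0,0.0007,0,0,0,0],[-0.004,0,0.0007,0,0,0,0]],
])

```text
time: 9.8
position: [0.6002, -0.4047, 0.0627]
tcp_rot: [[0.129, 0.476, 0.87], [-0.109, 0.879, -0.465], [-0.986, -0.035, 0.165]]
ft_force: [-1.6, -2.0, 1.7]
finger_gap: -0.0
```

```bash
python3 wb.py; python3 st.py -.244 -.1665 .072
```

```text
t 9.8 bar n 2945 3312 pitch~ 0.5079730774402699 swivel~ 0.20621604630334883 y,z@pivot -0.10972615000155851 0.09544670431690956 @hook -0.13482892070479044 0.07012378213684684 xr -0.21492788880341157 -0.13521566848294203
red 1919 [-0.2724 -0.184   0.0557] [-0.2136 -0.1205  0.0757]
yellow 3952 [-0.1788 -0.1546  0.0755] [-0.1578 -0.1211  0.0929]
arm top 3928 [-0.1788 -0.1546  0.0851] [-0.1578 -0.1214  0.0929]
tcp [-0.2431 -0.1666  0.0627] F [-2.5652 -0.0942  1.7077]
t 9.85 blk [-0.2431 -0.1669  0.0636] F blk [-2.2769  0.8115  5.6361] q [ 0.566   1.0689 -0.0704  1.2381  0.1447  0.6719  1.5086]
to [-0.244, -0.1665, 0.072] tool [-0.0084 -0.0011  0.0008] rot [12.7152 -0.2047 -0.1398]
```

Emit:
arm_command([
  [[-0.004,0,0.0007,0,0,0,0],[-0.004,0,0.0007,0,0,0,0],[-0.003,0,0.0005,0,0,0,0]],
])

```text
time: 10.15
position: [0.6004, -0.4051, 0.076]
tcp_rot: [[0.13, 0.476, 0.87], [-0.111, 0.878, -0.465], [-0.985, -0.036, 0.167]]
ft_force: [-1.9, -2.4, 2.0]
finger_gap: -0.0001
```

```bash
python3 wb.py pics/wrist8.png; python3 st.py -.244 -.1665 .085
```

```text
t 10.15 bar n 3005 3401 pitch~ 0.4396957407729726 swivel~ 0.20190928367356906 y,z@pivot -0.11074911952466757 0.09547811084276507 @hook -0.13531294507750652 0.07860471802818933 xr -0.2149988740719678 -0.12985799951475516
red 1974 [-0.2736 -0.185   0.0689] [-0.2147 -0.1212  0.0873]
yellow 3384 [-0.1787 -0.1543  0.0761] [-0.1489 -0.1212  0.093 ]
arm top 3373 [-0.1787 -0.1543  0.0855] [-0.158  -0.1212  0.093 ]
tcp [-0.2432 -0.167   0.076 ] F [-3.0335 -0.1575  2.0206]
t 10.2 blk [-0.2432 -0.1672  0.0766] F blk [-1.7542  0.0908  4.948 ] q [ 0.5662  1.0513 -0.0715  1.2329  0.143   0.6935  1.5103]
to [-0.244, -0.1665, 0.085] tool [-0.0084 -0.001   0.0005] rot [12.6907 -0.1345 -0.1007]
```

View pics/wrist8.png

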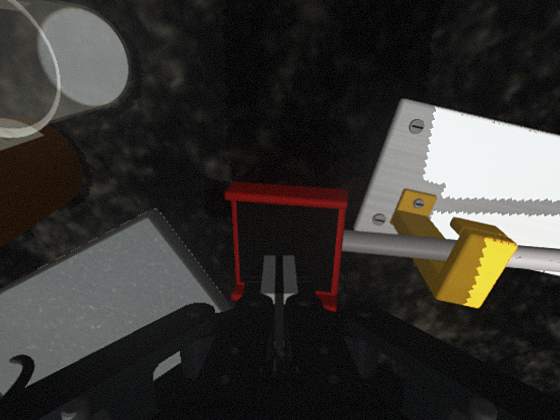

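Bar sits under the hook's arm (hook near pixel 465,265; bar passes under it). I'll keep rising gently.

Emit:
arm_command([
  [[-0.003,0,0.0003,0,0,0,0],[-0.003,0,0.0003,0,0,0,0],[-0.003,0,0.0003,0,0,0,0]],
])

```text
time: 10.5
position: [0.6002, -0.4042, 0.0859]
tcp_rot: [[0.13, 0.476, 0.87], [-0.11, 0.879, -0.465], [-0.985, -0.036, 0.167]]
ft_force: [0.1, 0.6, -0.2]
finger_gap: 0.0001
```

```bash
python3 wb.py; python3 st.py -.244 -.163 .11
```

```text
t 10.5 bar n 3024 3453 pitch~ 0.40328947824489386 swivel~ 0.20903869661472346 y,z@pivot -0.10934841079883784 0.09481130742873478 @hook -0.13480493177888606 0.08237230247282863 xr -0.21499046009870038 -0.1263972663095654
red 1933 [-0.2741 -0.185   0.0764] [-0.2149 -0.1213  0.0933]
yellow 2987 [-0.1787 -0.1543  0.0771] [-0.1577 -0.1209  0.093 ]
arm top 2973 [-0.1787 -0.1543  0.0858] [-0.1577 -0.1209  0.093 ]
tcp [-0.2426 -0.1662  0.0859] F [ 0.5218  0.3427 -0.1576]
t 10.55 blk [-0.2426 -0.1664  0.0865] F blk [0.0195 0.1295 0.76  ] q [ 0.5661  1.0371 -0.0731  1.2312  0.1413  0.7093  1.5115]
to [-0.244, -0.163, 0.11] tool [-0.0237 -0.0015  0.0003] rot [12.6977 -0.1322 -0.1334]
```

Emit:
arm_command([
  [[-0.006,0,0.0002,0,0,0,0],[-0.01,0,0,0,0,0,0],[-0.02,0,0,0,0,0,0],[-0.03,0,0,0,0,0,0],[-0.03,0,0,0,0,0,0],[0,0,0,0,0,0,0],[0,0,0,0,0,0,0]],
])

```text
time: 11.25
position: [0.5874, -0.3917, 0.1873]
tcp_rot: [[0.131, 0.475, 0.87], [-0.109, 0.879, -0.464], [-0.985, -0.034, 0.167]]
ft_force: [-0.2, 0.5, -0.2]
finger_gap: -0.0002
```

```bash
python3 wb.py pics/wrist9.png; python3 st.py; python3 - <<'E'
from h import *
c=viewer.capture("scene"); cv2.imwrite("pics/scene11.png",c["frame"])
for k in ["rack","jar","bung"]: print(k,[(np.round(d["location"],4).tolist(),round(d["score"],2)) for d in boxes_of(c,k)][:2])
E
```

```text
t 11.25 bar n 2490 2818 pitch~ 0.4036051710597786 swivel~ 0.2106847238685848 y,z@pivot -0.1095998085164079 0.09492554266009333 @hook -0.13526281407445592 0.08244824625553511 xr -0.214995473951604 -0.0600497367834096
red 1079 [-0.274  -0.1845  0.0757] [-0.2151 -0.1214  0.0933]
yellow 1080 [-0.1788 -0.1541  0.0761] [-0.1586 -0.1209  0.0925]
arm top 1074 [-0.1782 -0.1541  0.0872] [-0.1586 -0.1209  0.0925]
tcp [-0.2416 -0.1483  0.1873] F [ 0.2721  0.4816 -0.2044]
t 11.3 blk [-0.2416 -0.1486  0.1875] F blk [ 0.9687 -0.2142  1.4909] q [ 0.5658  0.8884 -0.0843  1.2213  0.125   0.8679  1.5231]
rack [([0.5456, -0.0338, 0.0387], 0.75)]
jar [([0.5051, 0.0141, 0.0377], 0.67)]
bung [([0.4584, -0.0428, 0.0222], 0.63)]
```

View pics/wrist9.png

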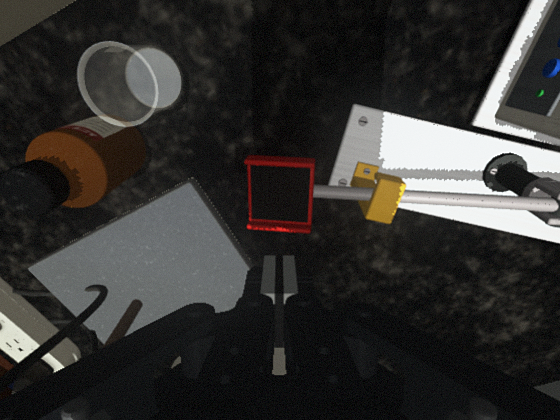

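View pics/scene11.png

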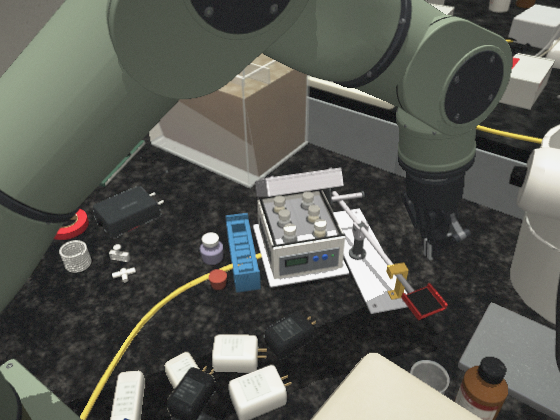

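The bar is held in the hook (wrist image, hook near 385,195, with the bar passing under it). In the scene view the lid stands open and the hand is clear at 430,240. I'm handing it in.

```bash
python3 -c "
from plant import bot
print(bot.hand_in())"
```

```text
the job is handed in; nothing more can be done
None
```

The digestion block is open. The lever's bar is resting in the yellow hook, the lid is standing raised by itself, and the hand is clear. I handed the job in at about 11.3 s of the 46 s allowed; no verdict was reported.

I used the shut fingertips on the red pad only. I pressed the pad to a pitch of about 0.54 with the swivel near 0, and the finger then slid to the far rim. Pushing on that rim swung the bar under the hook, after which I let it up in small steps until the force fell to about 0 and lifted away.

| Last check | Measured | Required |
|---|---|---|
| Lever pitch (wrist camera) | 0.404 rad, the same before and after I lifted off | 0.34 to 0.45 |
| Lever swivel (wrist camera) | 0.21 rad | 0.15 to 0.25 |
| Lid | clearly open in the picture; angle and speed not measured | above 0.5 rad, standing still |
| Hand | about 10 cm above the pad, with residual force at noise level | touching nothing |
| Rack, jar and stopper | within about 5 mm of where they first appeared, about the detector's own error | within 15 mm |

- **Sideways drift:** early in the press the tool drifted outward and the swivel reached about 0.036, just short of the lip. I brought it back to about 0 before the bar came down to the lip's height.
- **Swivel readings:** while pushing under the hook, the bar fit and the pad edges differed by up to about 0.02 rad (0.158 against 0.138, and later 0.20 against 0.19).

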